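Weigh out the hollow cap nut and shut it in the reject pocket

ROBOT

A 6-joint arm with a two-finger parallel gripper is mounted at the origin on the work surface. World frame = base frame: x ahead of the robot, y to its left, z up, the work surface at z = 0. Lengths are in mm, angles in degrees, forces in N, time in s.
With the tool pointing down it reaches from about 350 to 850 mm from the base axis. Payload 8.1 kg.
Tool frame: the origin (TCP) lies on the centre line of the jaws, within the pads' length; the fingertips stand 14 mm ahead of it and the grasp point (between the pads) lies 5 mm behind it; z points along the fingers, y is the line along which they close (so a half turn about z gives the same grasp; the last joint's range is limited). The gripper opens to 85 mm and grips with 20 to 120 N. Pads are 22 mm wide; open, the fingers measure 114 mm over their backs; the gripper's body (76 mm by 85 mm) begins 54 mm behind the grasp point. The pads swing forward as they close: fully open they stand 13 mm farther back than shut.
Start: joints at [61.57, 7.471, 85.268, -0, 87.261, -4.893], TCP at [239.585, 550.095, 245.292] pointing down, gripper open.
Joint ranges: [-169.43, 169.43], [-51.17, 129.36], [1.28, 143.12], [-76.62, 256.62], [0, 156.53], [-152.29, 152.29]. Speed limits (degrees/s): [136.94, 136.94, 159.86, 180, 180, 180].

INTERFACE

Orientations are given as [roll, pitch, yaw] about the fixed x, y, z axes, in that order (R = Rz(yaw) Ry(pitch) Rx(roll)).
In Python, from bench import sense, snapshot, camera_info, hand_in gives the robot as it stands. The module is installed in compiled form; this text tells all that it offers.
- The arm moves only by the tool apply_moves, never from a script. Its argument "deltas" is a list of rows, each a list of 7 numbers: the shift along the tool's x, y, z scaled (see below), then the turn, a rotation vector about the tool's x, y, z scaled (see below), then the opening, from 0 (shut) to 1 (fully open). In form: [[dx, dy, dz, ax, ay, az, claw], ...]. A call has 1 to 8 rows; each row shifts and turns the commanded pose from where the row before left it, along the tool's axes as they then stand; what a row does not reach is not made up. The controller multiplies each number of a shift by 0.03 m and each number of a turn by 0.08 rad. A row lasts 1/8 s, in which the tool goes at most 62.5 mm and 10.7 degrees, less where a joint would pass 70% of its speed; a pose out of reach is approached as far as the arm can. A call with a number of a shift or a turn outside -1 to 1 is refused whole. A call with a gripper value outside its range is refused whole. The fingers move at their own pace and stop on an object; "grip_force" is the grip in N (left out, the last holds). Time passes only in rows, so rows that do not move let the fingers close. It gives the time, the measured TCP pose, the force, the opening and the grip force at its end, in the units of the state.
- sense(): the state, without advancing time (a new reading comes with each control period).
- snapshot(name): name is "side" or "top" or "wrist"; returns the picture (384x512x3 uint8, red, green, blue); there is no depth.
- camera_info(name): a dict with "vertical_fov" (degrees; the focal length in pixels is half the picture's height over the tangent of half this angle, whatever the lens; pixels are square), "cx", "cy" (the principal point, pixels), "origin" and "rotation" of the camera in the world; the wrist camera has in their place "tool_from_camera" (4x4, takes a point from camera to tool coordinates, whose origin is the TCP and whose axes are the flange's). Camera axes: x right, y up, looking along -z (the intrinsics and any distortion apply to the point x, -y, -z); pixel columns grow to the right and rows downward; lengths in mm; the calibration is good to about 2 mm. A picture is of the moment at which its call begins: read the wrist's pose just before it. camera_info takes no time and is no camera call.
- hand_in(): hands the job in; it is judged then, once.
The state is a dict: "time": time; "joint_pos": joint angles; "qd": joint speeds; "joint_efforts": joint torques, N m; "tool_pos": TCP position; "tcp_rot": TCP orientation; "ft_force": force on the tool from outside, world axes, zero at the start; "wrist_torque": the same for the moment, N m; "finger_gap": finger opening in mm; "grip_force": force on a finger pad.
Only numpy, scipy, OpenCV 4.12 (cv2) and the standard library are available. Lean on these libraries where they do the work, as an engineer would, in place of code of your own. Each camera call takes 0.05 s, during which the arm holds its last target. There are 200 camera calls.

TASK

One of the three look-alike bronze cap nuts on the sloping rack is a hollow casting, only about half as heavy as the two sound ones: find it by its weight. Open the iron flap, lower the hollow nut flange down onto the floor of the reject pocket without dropping it, let go, and shut the flap fully. The two sound nuts must end in their own places on the rack as they were, and the bolts, gauge pin and scraper must not be pushed about.

Things in the scene. Friction and masses are not known exactly. Their poses are not given: they have to be found in the camera images.
- nut_a: bronze square cap nut at the rack's -y end: round flange 60 mm across, 8 mm thick; square body 42 x 42 mm from 8 to 40 mm; low dome to 47 mm. Origin: centre of flange underside; z: axis, flange to dome; x, y square to the flats. Starts flange down on the slope, 3 mm above the lip, x pointing uphill. Sound: 0.54 to 0.68 kg; hollow: 0.26 to 0.35 kg; any of the three may be the hollow one
- nut_b: middle cap nut, same looks, axes and possible weights as nut_a
- nut_c: cap nut at the rack's +y end, same looks, axes and possible weights as nut_a
- rack: fixed grey rack, foot 110 x 236 mm. Origin: centre of its underside; z up. Its face rises 25 deg along the rack's +x, from 64 mm high at the low edge to 109 mm at the high edge, 85 mm above the origin at x = 0. Three nut stations at y = -76, 0, 76 mm; a lip 7 mm high, 6 mm thick runs along the low side, below the flanges
- rack_mid (a point): point on the rack's face under the middle nut (axes as the rack). Dividers 6 mm thick and 30 mm high, square to the face, stand at rack y = -115, -38, 38, 115 mm, from 17 mm downhill to 45 mm uphill of this point: no room for a finger between nut and divider, but there is on the uphill and downhill sides of each nut
- pocket: fixed cast-iron reject pocket: open-topped box 112 (x) x 146 (y) x 62 mm high, walls and floor 8 mm thick (inside 96 x 130 x 54 mm). Origin: on the table under its +x outer face, mid-width (the box lies at x = -112 to 0 mm); z up; the flap's hinge lies along y on the +x rim above the origin
- pocket_floor (a point): centre of the pocket's inner floor, 8 mm above the table; axes as the pocket
- flap (a joint): rusty iron flap 112 x 146 x 6 mm that covers the pocket, 0.45 kg; 0 = shut, grows as it swings up and over towards the pocket's +x, up to 2.0 rad (leaning back 25 deg past upright); starts shut or ajar up to 0.4. The hinge is stiff (about 0.45 N m) so it stays where it is left
- flap_hinge (a point): on the hinge axis, middle of the flap's width, at the flap's underside, 62.5 mm above the table; axes turn with the flap (y along the hinge, -x towards the lug's end, z out of the flap's upper face)
- flap_lug (a point): centre of the red lifting lug's round head on the flap's upper face: a disc 18 mm across and 12 mm wide along y (its flat faces look to +-y, pinch these) on a 10 x 12 mm stem; 90 mm from the hinge axis and 32 mm above the flap's underside; the flap ends 22 mm beyond it
- bolt_1: bystander: flaking rusty fishplate bolt with square head and nut, lying, 115 mm long, 32 mm high and wide, lengthwise along x; origin under its middle
- bolt_2: bystander: second such bolt
- gauge_pin: bystander: green enamel gauge pin standing upright, foot 36 mm across, 16 mm stem, 72 mm high; origin under its foot
- scraper: bystander: wooden-handled scraper block lying along x, about 142 mm long, 34 mm wide, 24 mm high; origin under it
There are look-alikes about, which are no part of the job. Leave any red or yellow look-alike of the nut_a alone.

How it is judged:
By the outcome, as a careful person would: the job done as asked, in the order asked, and still so for the second after the job is handed in, with the robot touching nothing.
It also fails if it takes over 72 s, if anything falls off the work surface, if the arm or the gripper's body presses on something with over 40 N, if the wrist force passes 120 N, or if a joint passes its speed limit or range.

## Working session

There is one attempt and no reset: what is moved stays moved. The work goes in short steps, Python scripts to look and compute and a tool call to move; the robot and the scene stay as the last step left them, time stands still between calls to the robot, and variables do not carry over. Pictures are saved under pics/ and viewed, at most 10 in all, crops included, and the job is handed in when it is done.

Besides the shell and the picture viewer there is one more tool, called after "Emit:" by a JSON object that holds its "method" and its "body", one argument or row to a line. apply_moves: Moves the arm, as the interface text tells. Its arguments: {"type":"object","properties":{"deltas":{"type":"array"},"grip_force":{"type":"number"}},"required":["deltas"]}

```bash
mkdir -p pics; python3 - <<'E'
from bench import *
import cv2,numpy as np
s=sense();print(s)
for n in("side","top","wrist"):
    cv2.imwrite(f"pics/{n}0.png",cv2.cvtColor(snapshot(n),cv2.COLOR_RGB2BGR)); print(n,camera_info(n))
a=[cv2.imread(f"pics/{n}0.png") for n in("side","top")]
E
```

```text
{'time': 0.0, 'joint_pos': array([ 6.15694162e+01,  7.51531115e+00,  8.53300361e+01, -1.68411095e-03,
        8.72610378e+01, -4.89285161e+00]), 'qd': array([-0.077301  ,  0.01925121, -0.06654695,  0.01180007, -0.0213638 ,
        0.06161538]), 'joint_efforts': array([-2.04269425e-03, -5.69417524e+01, -5.00540578e+01, -6.34327862e-04,
        1.52619526e-02, -1.64378821e-05]), 'tool_pos': array([239.34698766, 549.6190088 , 244.2350343 ]), 'tcp_rot': array([-1.79893859e+02, -7.39795060e-03,  1.56462343e+02]), 'ft_force': array([-0.40633568,  0.22930547,  0.41574061]), 'wrist_torque': array([-0.00741591, -0.02699145, -0.0326847 ]), 'grip_force': 0.0, 'finger_gap': 85.54873723817485}
side {'vertical_fov': 55.16619469375348, 'cx': 256.1000984029116, 'cy': 189.77248272532788, 'origin': array([217.14772701, 350.70112161, 746.27777741]), 'rotation': array([  38.94180256,   -0.94403931, -137.99604403])}
top {'vertical_fov': 57.05106062448712, 'cx': 254.5014961472889, 'cy': 194.82575222972855, 'origin': array([ 464.19061179,  -27.47178401, 1071.0175941 ]), 'rotation': array([  4.71672234,  -0.29666213, -88.78144498])}
wrist {'vertical_fov': 60.08087519427149, 'cx': 250.70695221825687, 'cy': 192.91818080301593, 'tool_from_camera': array([[ 3.12418956e-04,  9.57056352e-01,  2.89901781e-01,
         7.57870568e+01],
       [ 9.99999355e-01, -6.15573398e-04,  9.54529064e-04,
         2.81450183e-01],
       [ 1.09199393e-03,  2.89901295e-01, -9.57055927e-01,
        -1.28933580e+02],
       [ 0.00000000e+00,  0.00000000e+00,  0.00000000e+00,
         1.00000000e+00]])}
```

View pics/side0.png

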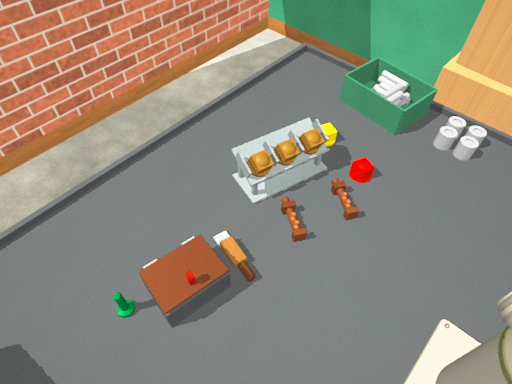

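View pics/top0.png

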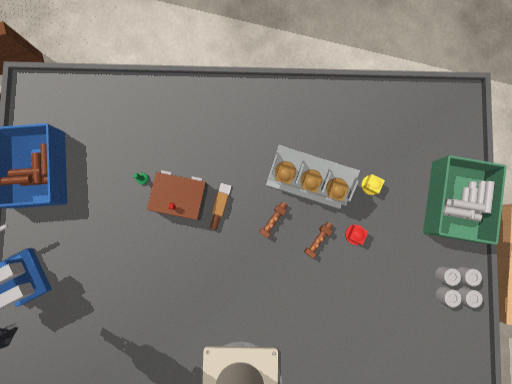

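The side view shows the nuts at about (260,162), (287,152) and (312,140), the pocket at (185,275) with its red lug at (190,277), and the gauge pin at (123,304). The top view shows the nuts at (286,172), (312,181) and (338,190), the lug at (172,206), and the red and yellow look-alikes at (357,235) and (373,184). Next I'll enlarge these areas.

```bash
python3 - <<'E'
import cv2,numpy as np
def crop(n,x,y,w=100,h=75):
    return cv2.resize(cv2.imread(f"pics/{n}0.png")[y:y+h,x:x+w],(400,300),interpolation=cv2.INTER_CUBIC)
m=np.vstack([np.hstack([crop("top",263,140),crop("top",130,160)]),np.hstack([crop("side",230,120),crop("side",130,225,120,90)])])
cv2.imwrite("pics/m1.png",m)
E
```

```text
(no output)
```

View pics/m1.png

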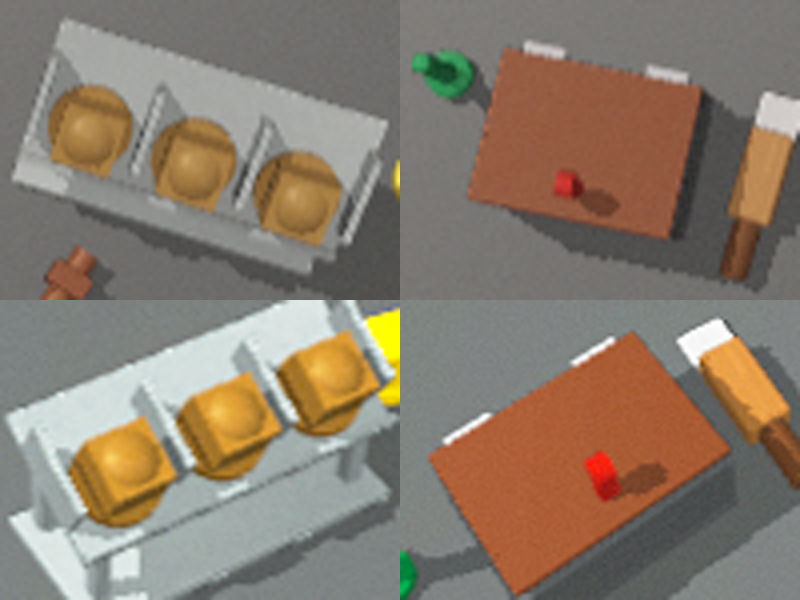

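```bash
cat > h.py <<'E'
import numpy as np
from scipy.spatial.transform import Rotation as R
from scipy.optimize import least_squares
from bench import *
def rpy(a): return R.from_euler('xyz',a,degrees=True).as_matrix()
def proj(n,P,tool=None):
    c=camera_info(n); P=np.atleast_2d(P)
    if n=="wrist":
        T=c["tool_from_camera"]; Rt=rpy(tool[1]); Rc=Rt@T[:3,:3]; o=tool[0]+Rt@T[:3,3]
    else: Rc=rpy(c["rotation"]); o=c["origin"]
    q=(P-o)@Rc; f=192/np.tan(np.radians(c["vertical_fov"]/2))
    return np.c_[c["cx"]+f*q[:,0]/-q[:,2], c["cy"]-f*q[:,1]/-q[:,2]]
def tri(obs):  # [(cam,uv,tool)]
    f=lambda p:np.concatenate([proj(n,p,t)[0]-uv for n,uv,t in obs])
    s=least_squares(f,[500,0,50]);return s.x,np.abs(s.fun).max()
E
python3 - <<'E'
from h import *
T=lambda a,b:[("top",a,None),("side",b,None)]
pts=dict(c=T((284.25,175),(262.5,160.5)),b=T((311,183),(289.5,148)),a=T((337.5,191.25),(315,135)),
hl=T((156.25,172),(139,272.1)),hr=T((205,182),(199.6,234.6)),er=T((197,219.5),(229,270)),el=T((147,209.5),(165.1,314.1)),lug=T((172,205.5),(190,275.4)),foot=T((340.5,208),(327,168)),hiL=T((279.25,145),(232,148.75)))
for k,v in pts.items(): p,e=tri(v); print(k,p.round(1),round(e,2))
# pocket fit
def pk(p,L):
    x,y,yaw,th=p; c,s=np.cos(th),np.sin(th); L=np.array(L,float)
    q=np.c_[L[:,0]*c+L[:,2]*s, L[:,1], -L[:,0]*s+L[:,2]*c+62.5]
    return q@R.from_euler('z',yaw).as_matrix().T+[x,y,0]
L=[(0,73,6),(0,-73,6),(-112,-73,6),(-112,73,6),(-90,0,35)]
ks=['hl','hr','er','el','lug']
def f(p):
    Q=pk(p,L); return np.concatenate([(proj(c,Q)-[pts[k][i][1] for k in ks]).ravel() for i,c in enumerate(("top","side"))])
s=least_squares(f,[560,190,-.15,.1]);print("pocket",s.x.round(3),s.fun.round(1))
def rk(p):
    x,y,yaw,sl=p; a=np.radians(25);d=np.array([np.cos(a),0,np.sin(a)]);n=np.array([-np.sin(a),0,np.cos(a)])
    Q=[np.array([0,j,85])+d*sl+n*44 for j in(76,0,-76)]+[[-55,-118,0],[51.5,118,109]]
    return np.array(Q)@R.from_euler('z',yaw).as_matrix().T+[x,y,0]
kr=['c','b','a','foot','hiL']
g=lambda p:np.concatenate([(proj(c,rk(p))-[pts[k][i][1] for k in kr]).ravel() for i,c in enumerate(("top","side"))])
s=least_squares(g,[560,-150,-.3,0]);print("rack",s.x.round(3),s.fun.round(1))
E
```

```text
c [ 598.8 -110.9  116. ] 0.1
b [ 577.3 -184.1  118.9] 0.42
a [ 554.8 -254.2  128.3] 0.69
hl [606.6 251.8  66.9] 0.0
hr [580.8 111.2  69.7] 0.11
er [473.8 129.5  75.1] 0.15
el [498.8 271.6  73.3] 0.1
lug [510.6 195.7 100.4] 0.21
foot [ 518.1 -292.     4.3] 0.03
hiL [684.1 -96.  107.8] 0.19
pocket [ 5.94505e+02  1.81225e+02 -1.74000e-01  7.50000e-02] [-0.6 -0.4  0.7 -0.6  0.1  0.4 -0.8  0.3 -0.7  0.4 -1.  -0.2  0.4 -0.7
  1.  -0.3 -0.2  0.1  0.4  0. ]
rack [ 6.03550e+02 -1.92654e+02 -2.73000e-01 -1.03240e+01] [ 0.6  0.5  0.7  0.6  1.2  0.4 -0.5 -0.2 -1.2 -0.6  0.8 -1.2  0.1 -0.6
 -0.6  1.2 -0.6  1.  -0.9  0.2]
```

```bash
cat >> h.py <<'E'
def plan(pos,yaw=None,tilt=0,Rg=None,nmin=1,show=True):
    s=sense(); p=s["tool_pos"].copy(); M=R.from_euler('xyz',s["tcp_rot"],degrees=True)
    if Rg is None: Rg=(R.from_euler('z',yaw,degrees=True)*R.from_euler('x',180,degrees=True)*R.from_euler('x',tilt,degrees=True))
    d=np.array(pos)-p; w=(M.inv()*Rg).as_rotvec()
    n=max(nmin,int(np.ceil(np.abs(M.inv().apply(d)).max()/29.5)),int(np.ceil(np.linalg.norm(d)/29.5)) ,int(np.ceil(np.abs(w).max()/.0795)))
    rows=[]
    for i in range(n):
        sh=M.inv().apply(d/n)/30; rows.append(np.r_[sh,w/n/.08].round(2).tolist()); M=M*R.from_rotvec(w/n)
    if show: print("t",round(s["time"],2),"F",s["ft_force"].round(1),"gap",round(s["finger_gap"],1),n); [print(r) for r in rows]
E
python3 -c "
from h import *
plan((495,190,200),170)"
```

```text
t 0.15 F [ 0.1 -0.6 -1. ] gap 85.5 16
[-0.79, -0.47, 0.09, -0.0, -0.0, -0.18]
[-0.78, -0.49, 0.09, -0.0, -0.0, -0.18]
[-0.77, -0.5, 0.09, -0.0, -0.0, -0.18]
[-0.77, -0.51, 0.09, -0.0, -0.0, -0.18]
[-0.76, -0.52, 0.09, -0.0, -0.0, -0.18]
[-0.75, -0.53, 0.09, -0.0, -0.0, -0.18]
[-0.74, -0.54, 0.09, -0.0, -0.0, -0.18]
[-0.73, -0.55, 0.09, -0.0, -0.0, -0.18]
[-0.73, -0.56, 0.09, -0.0, -0.0, -0.18]
[-0.72, -0.57, 0.09, -0.0, -0.0, -0.18]
[-0.71, -0.59, 0.09, -0.0, -0.0, -0.18]
[-0.7, -0.6, 0.09, -0.0, -0.0, -0.18]
[-0.69, -0.61, 0.09, -0.0, -0.0, -0.18]
[-0.68, -0.62, 0.09, -0.0, -0.0, -0.18]
[-0.67, -0.63, 0.09, -0.0, -0.0, -0.18]
[-0.66, -0.64, 0.09, -0.0, -0.0, -0.18]
```

Emit:
{"method": "apply_moves", "body": {
  "deltas": [
    [-0.79,-0.47,0.09,0,0,-0.18,0.5],
    [-0.78,-0.49,0.09,0,0,-0.18,0.5],
    [-0.77,-0.5,0.09,0,0,-0.18,0.5],
    [-0.77,-0.51,0.09,0,0,-0.18,0.5],
    [-0.76,-0.52,0.09,0,0,-0.18,0.5],
    [-0.75,-0.53,0.09,0,0,-0.18,0.5],
    [-0.74,-0.54,0.09,0,0,-0.18,0.5],
    [-0.73,-0.55,0.09,0,0,-0.18,0.5]
  ],
  "grip_force": 50
}}

```text
time: 1.15
tool_pos: [367.4, 369.3, 223.3]
tcp_rot: [-180.0, -0.0, 163.1]
ft_force: [-0.5, -0.7, 0.8]
finger_gap: 43.0
grip_force: 0.0
```

Emit:
{"method": "apply_moves", "body": {
  "deltas": [
    [-0.73,-0.56,0.09,0,0,-0.18,0.5],
    [-0.72,-0.57,0.09,0,0,-0.18,0.5],
    [-0.71,-0.59,0.09,0,0,-0.18,0.5],
    [-0.7,-0.6,0.09,0,0,-0.18,0.5],
    [-0.69,-0.61,0.09,0,0,-0.18,0.5],
    [-0.68,-0.62,0.09,0,0,-0.18,0.5],
    [-0.67,-0.63,0.09,0,0,-0.18,0.5],
    [-0.66,-0.64,0.09,0,0,-0.18,0.5]
  ]
}}

```text
time: 2.15
tool_pos: [494.2, 188.4, 201.7]
tcp_rot: [-180.0, -0.0, 169.7]
ft_force: [-0.4, 0.0, -0.7]
finger_gap: 42.2
grip_force: 0.0
```

```bash
python3 - <<'E'
from h import *
import cv2
s=sense();print(s["tool_pos"],s["tcp_rot"],s["qd"].round(1),s["joint_pos"].round(1))
cv2.imwrite("pics/w1.png",cv2.cvtColor(snapshot("wrist"),cv2.COLOR_RGB2BGR))
t=(s["tool_pos"],s["tcp_rot"])
x,y,yaw,th=594.5,181.2,-.174,.075
c,sn=np.cos(th),np.sin(th)
for l in[(0,73,6),(0,-73,6),(-112,-73,6),(-112,73,6),(-90,0,32),(-90,6,41)]:
    q=R.from_euler('z',yaw).apply([l[0]*c+l[2]*sn,l[1],-l[0]*sn+l[2]*c+62.5])+[x,y,0]; print(l,q.round(1),proj("wrist",q,t).round(1))
E
```

```text
[494.18776081 188.41946152 201.70919538] [-1.79986855e+02 -2.70305514e-02  1.69689194e+02] [-22.9   8.3  -5.9   0.   -2.6 -29.3] [ 15.3  -2.1  99.8  -0.   82.4 -64.4]
(0, 73, 6) [607.6 253.   68.5] [[342.5 294.5]]
(0, -73, 6) [582.3 109.2  68.5] [[181.9 295.2]]
(-112, -73, 6) [472.3 128.6  76.9] [[170.5 178.4]]
(-112, 73, 6) [497.6 272.4  76.9] [[355.8 177.5]]
(-90, 0, 32) [508.5 196.3 101.2] [[264.1 217.4]]
(-90, 6, 41) [510.2 202.1 110.1] [[273.  222.8]]
```

View pics/w1.png

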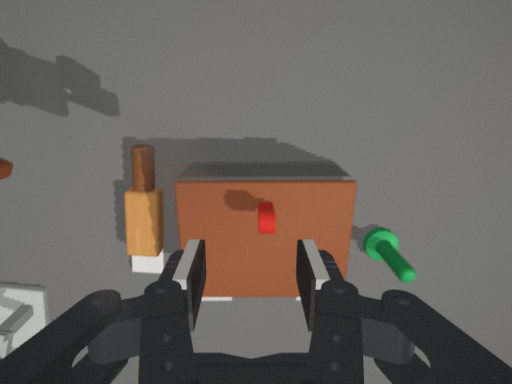

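The wrist view shows the flap's lug end from (177,181) to (355,181) and the lug at (266,217). The gauge pin is at (380,243) and the scraper at (146,220). I'll refine the pose jointly from the three views.

```bash
python3 - <<'E'
from h import *
s=sense();print(s["tool_pos"],s["tcp_rot"],s["qd"].round(1))
t=(np.array([494.2,188.4,201.7]),np.array([180,0,169.7]))
L=np.array([(0,73,6),(0,-73,6),(-112,-73,6),(-112,73,6),(-90,0,34)],float)
ot=[(156.25,172),(205,182),(197,219.5),(147,209.5),(172,205.5)]
os_=[(139,272.1),(199.6,234.6),(229,270),(165.1,314.1),(190,275.4)]
ow=[(177,181),(355,181),(266,217)]
def Q(p):
    x,y,yaw,th=p; c,sn=np.cos(th),np.sin(th)
    return R.from_euler('z',yaw).apply(np.c_[L[:,0]*c+L[:,2]*sn,L[:,1],-L[:,0]*sn+L[:,2]*c+62.5])+[x,y,0]
def f(p):
    q=Q(p); return np.concatenate([(proj("top",q)-ot).ravel(),(proj("side",q)-os_).ravel(),.5*(proj("wrist",q[2:],t)-ow).ravel()])
r=least_squares(f,[594,181,-.17,.05],loss='soft_l1');print(r.x.round(3),r.fun.round(1),Q(r.x)[4])
E
```

```text
[495.54023313 185.88577972 201.30453644] [-1.79888798e+02  2.40451348e-02  1.69659729e+02] [ 2.3 -0.5  0.6  0.5  0.6  5.3]
[ 5.95817e+02  1.81385e+02 -1.76000e-01  5.80000e-02] [-0.6 -0.9  0.6 -0.9  0.1  0.  -0.7 -0.1 -0.7  0.2 -1.5 -0.6 -0.  -0.9
  0.5  0.  -0.6  0.2  0.1  0.6 -2.6 -1.1  0.3 -1.4 -0.6  0.7] [509.27308431 196.73373807 101.62215892]
```

```bash
python3 -c "
from h import *
plan((509,197,96),169.9)"
```

```text
t 2.2 F [-0.  -1.7  0.1] gap 42.6 4
[-0.09, 0.11, 0.88, -0.01, 0.0, -0.01]
[-0.09, 0.11, 0.88, -0.01, 0.0, -0.01]
[-0.09, 0.11, 0.88, -0.01, 0.0, -0.01]
[-0.09, 0.11, 0.88, -0.01, 0.0, -0.01]
```

Emit:
{"method": "apply_moves", "body": {
  "deltas": [
    [-0.18,0.2,0.85,0,0,0,0.5],
    [-0.18,0.2,0.85,0,0,0,0.5],
    [0,0,0.85,0,0,0,0.5],
    [0,0,0.85,0,0,0,0.4],
    [0,0,0.1,0,0,0,0.3],
    [0,0,0,0,0,0,0],
    [0,0,0,0,0,0,0],
    [0,0,0,0,0,0,0]
  ],
  "grip_force": 50
}}

```text
time: 3.2
tool_pos: [506.4, 198.8, 97.3]
tcp_rot: [-180.0, -0.0, 169.7]
ft_force: [-3.4, -4.1, -2.9]
finger_gap: 10.7
grip_force: 51.0
```

```bash
python3 - <<'E'
from h import *
import cv2
s=sense();print(s)
cv2.imwrite("pics/w2.png",cv2.cvtColor(snapshot("wrist"),cv2.COLOR_RGB2BGR))
E
```

```text
{'time': 3.2, 'joint_pos': array([ 1.60453294e+01,  5.92205893e+00,  1.02930582e+02, -2.49800246e-02,
        7.11983790e+01, -6.36044969e+01]), 'qd': array([-0.05425786,  0.03351631,  0.07383785, -0.01735195,  0.06709796,
       -0.02593016]), 'joint_efforts': array([ 1.55630216e+00, -5.40430570e+01, -5.01780438e+01,  9.03957803e-01,
       -1.56167161e+00, -1.43750705e-02]), 'tool_pos': array([506.36664803, 198.75673085,  97.3119415 ]), 'tcp_rot': array([-1.79956142e+02, -3.51926258e-02,  1.69657874e+02]), 'ft_force': array([-3.36549646, -4.06662287, -2.93136624]), 'wrist_torque': array([-0.5138926 ,  0.56463147, -0.04266934]), 'grip_force': 50.962155007291585, 'finger_gap': 10.705524868728704}
```

```bash
python3 - <<'E'
from h import *
th=np.linspace(.05,1.78,17)
X=-90*np.cos(th)+32*np.sin(th);Z=90*np.sin(th)+32*np.cos(th)
print(np.c_[-np.diff(X)/30,-np.diff(Z)/30].round(2).tolist(), X[-1]-X[0],Z[-1]-Z[0])
E
```

```text
[[-0.15, -0.31], [-0.18, -0.29], [-0.21, -0.27], [-0.24, -0.25], [-0.26, -0.22], [-0.29, -0.19], [-0.31, -0.16], [-0.32, -0.12], [-0.33, -0.09], [-0.34, -0.05], [-0.34, -0.02], [-0.34, 0.02], [-0.34, 0.06], [-0.33, 0.1], [-0.32, 0.13], [-0.3, 0.16]] 138.28177158153323 44.933768994242975
```

Emit:
{"method": "apply_moves", "body": {
  "deltas": [
    [-0.15,0,-0.31,0,0,0,0],
    [-0.18,0,-0.29,0,0,0,0],
    [-0.21,0,-0.27,0,0,0,0],
    [-0.24,0,-0.25,0,0,0,0],
    [-0.26,0,-0.22,0,0,0,0],
    [-0.29,0,-0.19,0,0,0,0]
  ],
  "grip_force": 60
}}

```text
time: 4.0
tool_pos: [545.3, 191.7, 143.0]
tcp_rot: [-179.9, -0.2, 169.7]
ft_force: [-6.8, -2.5, -11.6]
finger_gap: 10.7
grip_force: 58.5
```

Emit:
{"method": "apply_moves", "body": {
  "deltas": [
    [-0.31,0,-0.16,0,0,0,0],
    [-0.32,0,-0.12,0,0,0,0],
    [-0.33,0,-0.09,0,0,0,0],
    [-0.34,0,-0.05,0,0,0,0],
    [-0.34,0,-0.02,0,0,0,0],
    [-0.34,0,0.02,0,0,0,0]
  ]
}}

```text
time: 4.75
tool_pos: [604.9, 181.2, 157.7]
tcp_rot: [-180.0, -0.0, 169.7]
ft_force: [-10.5, -3.8, 3.4]
finger_gap: 10.7
grip_force: 59.3
```

Emit:
{"method": "apply_moves", "body": {
  "deltas": [
    [-0.34,0,0.06,0,0,0,0],
    [-0.33,0,0.1,0,0,0,0],
    [-0.32,0,0.13,0,0,0,0],
    [-0.3,0,0.16,0,0,0,0],
    [0,0,0,0,0,0,0]
  ]
}}

```text
time: 5.38
tool_pos: [646.4, 173.8, 146.6]
tcp_rot: [179.9, 0.5, 169.6]
ft_force: [1.1, -5.4, 1.6]
finger_gap: 10.4
grip_force: 58.6
```

```bash
python3 - <<'E'
from h import *
import cv2
s=sense();print(s["tool_pos"],s["ft_force"],s["wrist_torque"])
a=cv2.cvtColor(snapshot("side"),cv2.COLOR_RGB2BGR)[180:340,90:290]
cv2.imwrite("pics/s2.png",cv2.resize(a,(800,600)))
E
```

```text
[646.43309964 173.77652659 146.58706281] [ 1.11308469 -5.43666271  1.5907668 ] [-0.81191208  0.14559884  0.00142728]
```

View pics/s2.png

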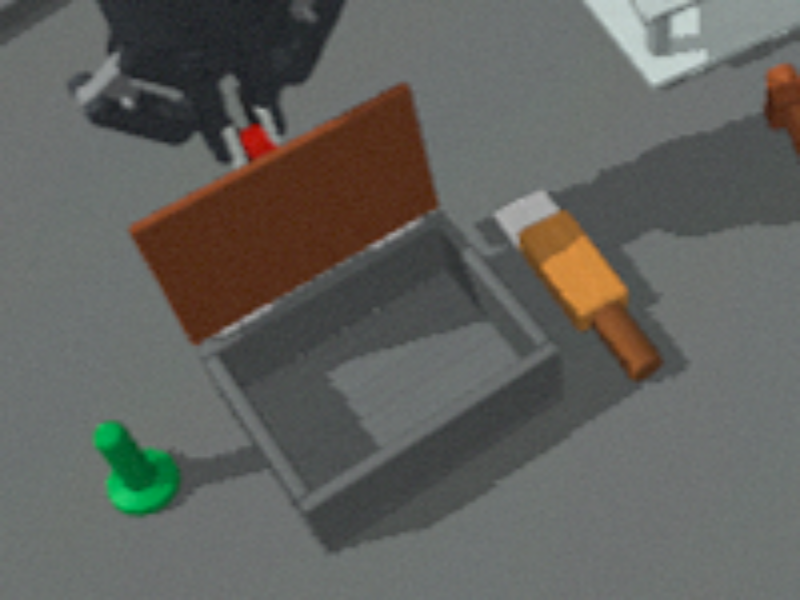

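The side crop shows the flap standing just past upright with the lug still pinched at crop (258,140), and the pocket open and empty. The gauge pin and scraper haven't moved. I'll let go, rise and head for the rack.

Emit:
{"method": "apply_moves", "body": {
  "deltas": [
    [0,0,0,0,0,0,0.4],
    [0,0,0,0,0,0,0.4],
    [0,0,-0.3,0,0,0,0.4],
    [0,0,-1,0,0,0,0.6],
    [0,0,-1,0,0,0,1],
    [0,0,-1,0,0,0,1],
    [0,0,-0.7,0,0,0,1]
  ]
}}

```text
time: 6.3
tool_pos: [643.0, 174.7, 264.9]
tcp_rot: [179.9, 0.1, 169.7]
ft_force: [1.2, 0.5, 0.6]
finger_gap: 85.5
grip_force: 0.0
```

```bash
cat >> h.py <<'E'
def rackpt(p,j,h):
    x,y,yaw,sl=p;a=np.radians(25)
    v=np.array([0,j,85])+sl*np.array([np.cos(a),0,np.sin(a)])+h*np.array([-np.sin(a),0,np.cos(a)])
    return R.from_euler('z',yaw).apply(v)+[x,y,0]
P0=[603.55,-192.65,-.273,-10.3]
E
python3 -c "
from h import *
print(rackpt(P0,0,140)); plan(rackpt(P0,0,140),74.4,-25)"
```

```text
[ 537.5853336  -174.18051251  207.53012209]
t 6.3 F [1.2 0.5 0.6] gap 85.5 21
[0.07, -0.57, 0.09, -0.19, -0.21, 0.97]
[0.02, -0.58, 0.08, -0.19, -0.21, 0.97]
[-0.02, -0.58, 0.07, -0.19, -0.21, 0.97]
[-0.07, -0.58, 0.06, -0.19, -0.21, 0.97]
[-0.11, -0.57, 0.06, -0.19, -0.21, 0.97]
[-0.15, -0.56, 0.05, -0.19, -0.21, 0.97]
[-0.2, -0.55, 0.04, -0.19, -0.21, 0.97]
[-0.24, -0.53, 0.04, -0.19, -0.21, 0.97]
[-0.28, -0.51, 0.03, -0.19, -0.21, 0.97]
[-0.32, -0.49, 0.03, -0.19, -0.21, 0.97]
[-0.35, -0.47, 0.03, -0.19, -0.21, 0.97]
[-0.39, -0.44, 0.03, -0.19, -0.21, 0.97]
[-0.42, -0.41, 0.03, -0.19, -0.21, 0.97]
[-0.45, -0.37, 0.03, -0.19, -0.21, 0.97]
[-0.48, -0.34, 0.03, -0.19, -0.21, 0.97]
[-0.5, -0.3, 0.04, -0.19, -0.21, 0.97]
[-0.52, -0.26, 0.04, -0.19, -0.21, 0.97]
[-0.54, -0.22, 0.05, -0.19, -0.21, 0.97]
[-0.55, -0.18, 0.05, -0.19, -0.21, 0.97]
[-0.57, -0.14, 0.06, -0.19, -0.21, 0.97]
[-0.57, -0.09, 0.07, -0.19, -0.21, 0.97]
```

Emit:
{"method": "apply_moves", "body": {
  "deltas": [
    [0.07,-0.57,0.09,-0.19,-0.21,0.97,1],
    [0.02,-0.58,0.08,-0.19,-0.21,0.97,1],
    [-0.02,-0.58,0.07,-0.19,-0.21,0.97,1],
    [-0.07,-0.58,0.06,-0.19,-0.21,0.97,1],
    [-0.11,-0.57,0.06,-0.19,-0.21,0.97,1],
    [-0.15,-0.56,0.05,-0.19,-0.21,0.97,1],
    [-0.2,-0.55,0.04,-0.19,-0.21,0.97,1],
    [-0.24,-0.53,0.04,-0.19,-0.21,0.97,1]
  ]
}}

```text
time: 7.3
tool_pos: [602.4, 41.2, 240.9]
tcp_rot: [171.1, 5.1, 133.5]
ft_force: [-1.1, -0.1, 0.3]
finger_gap: 85.3
grip_force: 0.0
```

Emit:
{"method": "apply_moves", "body": {
  "deltas": [
    [-0.28,-0.51,0.03,-0.19,-0.21,0.97,1],
    [-0.32,-0.49,0.03,-0.19,-0.21,0.97,1],
    [-0.35,-0.47,0.03,-0.19,-0.21,0.97,1],
    [-0.39,-0.44,0.03,-0.19,-0.21,0.97,1],
    [-0.42,-0.41,0.03,-0.19,-0.21,0.97,1],
    [-0.45,-0.37,0.03,-0.19,-0.21,0.97,1],
    [-0.48,-0.34,0.03,-0.19,-0.21,0.97,1],
    [-0.5,-0.3,0.04,-0.19,-0.21,0.97,1]
  ]
}}

```text
time: 8.3
tool_pos: [562.6, -92.1, 220.1]
tcp_rot: [160.9, 3.9, 97.0]
ft_force: [-0.1, -0.2, 0.5]
finger_gap: 85.2
grip_force: 0.0
```

Emit:
{"method": "apply_moves", "body": {
  "deltas": [
    [-0.52,-0.26,0.04,-0.19,-0.21,0.97,1],
    [-0.54,-0.22,0.05,-0.19,-0.21,0.97,1],
    [-0.55,-0.18,0.05,-0.19,-0.21,0.97,1],
    [-0.57,-0.14,0.06,-0.19,-0.21,0.97,1],
    [-0.57,-0.09,0.07,-0.19,-0.21,0.97,1],
    [0,0,0,0,0,0,1],
    [0,0,0,0,0,0,1]
  ]
}}

```text
time: 9.18
tool_pos: [538.1, -174.2, 206.9]
tcp_rot: [155.7, 0.2, 74.8]
ft_force: [-0.2, 0.0, 0.2]
finger_gap: 85.3
grip_force: 0.0
```

```bash
python3 - <<'E'
from h import *
import cv2
s=sense();t=(s["tool_pos"],s["tcp_rot"]);print(t,s["qd"].round(1),s["joint_pos"].round(0))
a=cv2.cvtColor(snapshot("wrist"),cv2.COLOR_RGB2BGR)
cv2.imwrite("pics/w3.png",cv2.resize(a,(800,600),interpolation=cv2.INTER_CUBIC))
for j in(76,0,-76): print(j,(proj("wrist",rackpt(P0,j,47),t)*800/512).round(0))
plan(rackpt(P0,0,140),74.4,-25)
E
```

```text
(array([ 538.09850253, -174.1878033 ,  206.86401398]), array([155.71530289,   0.17204962,  74.78308147])) [ 0.4  0.2 -0.2  0.1 -0.2  0.2] [-26. -19. 117.   5.  58. -12.]
76 [[399. 140.]]
0 [[397. 317.]]
-76 [[395. 463.]]
t 9.22 F [0.6 0.3 0.5] gap 85.4 1
[-0.01, -0.01, -0.03, -0.15, -0.0, 0.09]
```

View pics/w3.png

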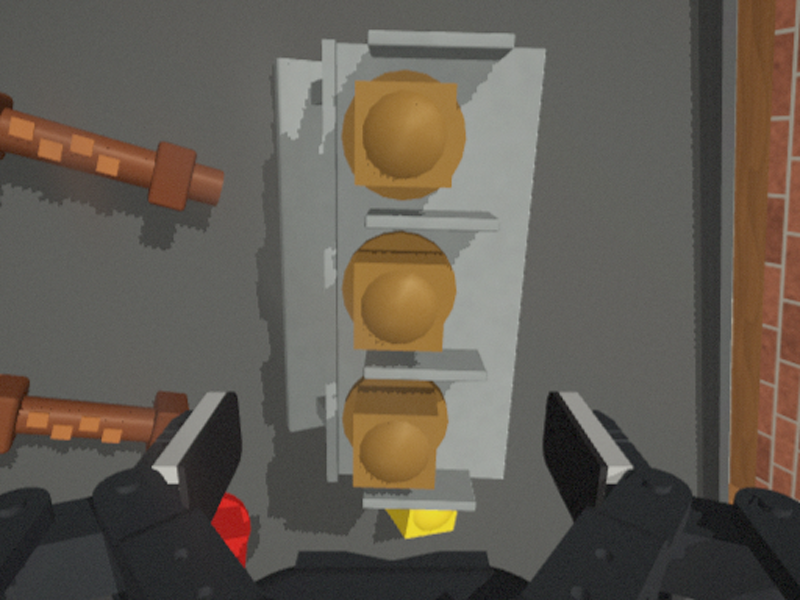

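The wrist view, enlarged, shows the nuts' square tops centred at (404,135) for c, (399,306) for b and (395,445) for a. The red and yellow look-alikes are off the rack at (235,525) and (428,520), so I'll leave them alone. I'll refine the rack pose from these corners.

```bash
python3 - <<'E'
from h import *
t=(np.array([538.1,-174.2,206.9]),np.array([155.715,.172,74.783]))
k=512/800
W={76:[(355,83),(457,83),(452,187),(355,187)],0:[(356,263),(444,264),(443,350),(354,349)],-76:[(354,403),(438,403),(436,488),(353,487)]}
C=[(-21,21),(21,21),(21,-21),(-21,-21)]
top={76:(284.25,175),0:(311,183),-76:(337.5,191.25)};side={76:(262.5,160.5),0:(289.5,148),-76:(315,135)}
a=np.radians(25)
def f(p,parts=False):
    r=[]
    x,y,yaw,sl,h=p
    for j in W:
        pts=np.array([rackpt([x,y,yaw,sl+u],j+v,40+h) for u,v in C])
        r.append((proj("wrist",pts,t)-np.array(W[j])*k).ravel())
        q=rackpt(p[:4],j,44+h)
        r+= [.6*(proj("top",q)[0]-top[j]),.6*(proj("side",q)[0]-side[j])]
    q=np.array([rackpt([x,y,yaw,51.5/np.cos(a)],118,0),rackpt([x,y,yaw,51.5/np.cos(a)],-118,0)])
    r.append(.7*(proj("wrist",q,t)-np.array([(546,48),(503,480)])*k).ravel())
    r.append([h/2.])
    return np.concatenate(r)
s=least_squares(f,P0+[0],loss='soft_l1');print(s.x.round(3));print(f(s.x).round(1))
for j in(76,0,-76): print(j,rackpt(s.x[:4],j,s.x[4]).round(1))
E
```

```text
[ 6.03479e+02 -1.91225e+02 -2.89000e-01 -8.87700e+00 -1.51200e+00]
[ 0.  -0.9 -0.   0.6 -0.5  0.7 -0.2 -0.9  0.1 -0.4 -0.3 -0.9 -0.9 -0.5
  2.   0.4 -0.4  0.5  0.2 -0.4  0.1 -0.1 -0.5 -0.3  0.1  6.   0.5  7.5
 -0.7 -0.4  0.6 -1.3  0.3  0.1 -0.8  0.9 -0.1 -0.2  0.2 -0.4 -0.8]
76 [ 618.  -116.3   79.9]
0 [ 596.4 -189.1   79.9]
-76 [ 574.7 -262.    79.9]
```

```bash
cat >> h.py <<'E'
P1=[603.48,-191.22,-.289,-8.88]
def nut(j,h,**k): plan(rackpt(P1,j,h-1.5),73.44,-25,**k)
E
python3 -c "
from h import *
nut(76,100)"
```

```text
t 9.22 F [0.6 0.3 0.5] gap 85.4 3
[0.86, 0.03, 0.46, -0.05, -0.03, 0.09]
[0.87, 0.03, 0.45, -0.05, -0.03, 0.09]
[0.87, 0.02, 0.45, -0.05, -0.03, 0.09]
```

Emit:
{"method": "apply_moves", "body": {
  "deltas": [
    [0.86,0.03,0.46,-0.05,-0.03,0.09,1],
    [0.87,0.03,0.45,-0.05,-0.03,0.09,1],
    [0.87,0.02,0.45,-0.05,-0.03,0.09,1],
    [0,0,0,0,0,0,1],
    [0,0,0,0,0,0,1]
  ]
}}

```text
time: 9.85
tool_pos: [577.6, -104.6, 170.6]
tcp_rot: [155.0, 0.0, 73.5]
ft_force: [0.9, 0.1, -0.8]
finger_gap: 85.4
grip_force: 0.0
```

```bash
python3 - <<'E'
from h import *
import cv2
s=sense();t=(s["tool_pos"],s["tcp_rot"]);print(t,s["qd"].round(1))
nut(76,27)
a=cv2.cvtColor(snapshot("wrist"),cv2.COLOR_RGB2BGR)
for u,v in[(-21,21),(21,21),(21,-21),(-21,-21)]:
    q=proj("wrist",rackpt([*P1[:3],P1[3]+u],76+v,38.5),t)[0];print(q.round(1)); cv2.drawMarker(a,(int(round(q[0])),int(round(q[1]))),(255,255,0),0,6,1)
cv2.imwrite("pics/w4.png",cv2.resize(a[120:360,100:420],(800,600),interpolation=cv2.INTER_CUBIC))
E
```

```text
(array([ 577.59620943, -104.55688568,  170.63100322]), array([1.55024067e+02, 4.10834889e-02, 7.34847913e+01])) [-1.  -0.7 -0.1 -0.1 -0.2  0.3]
t 9.85 F [ 0.9  0.1 -0.8] gap 85.4 3
[0.0, -0.0, 0.81, -0.0, 0.0, 0.0]
[0.0, -0.0, 0.81, -0.0, 0.0, 0.0]
[0.0, -0.0, 0.81, -0.0, 0.0, 0.0]
[217.5 185.6]
[288.3 185.8]
[286. 250.]
[219.4 249.8]
```

View pics/w4.png

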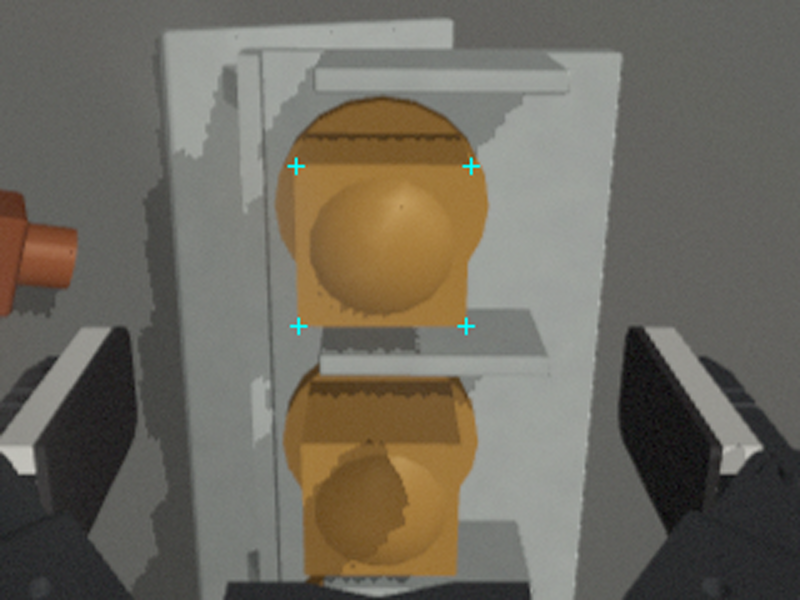

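The wrist crop shows the model's markers sitting on nut c's top corners at (296,165), (471,165), (298,326) and (466,326), midway between the pads. I'll go down, grasp it and weigh it.

Emit:
{"method": "apply_moves", "body": {
  "deltas": [
    [0,0,0.81,0,0,0,1],
    [0,0,0.81,0,0,0,1],
    [0,0,0.81,0,0,0,1],
    [0,0,0,0,0,0,0.8],
    [0,0,0,0,0,0,0.65]
  ]
}}

```text
time: 10.52
tool_pos: [607.1, -114.2, 105.3]
tcp_rot: [155.0, 0.0, 73.4]
ft_force: [-0.3, -0.1, -0.4]
finger_gap: 55.4
grip_force: 0.0
```

Emit:
{"method": "apply_moves", "body": {
  "deltas": [
    [0,0,0,0,0,0,0.4],
    [0,0,0,0,0,0,0.2],
    [0,0,0,0,0,0,0.2],
    [0,0,0,0,0,0,0.2]
  ],
  "grip_force": 40
}}

```text
time: 11.02
tool_pos: [607.5, -113.9, 106.1]
tcp_rot: [154.9, 0.0, 73.4]
ft_force: [-5.6, -0.7, 6.4]
finger_gap: 41.3
grip_force: 41.5
```

Emit:
{"method": "apply_moves", "body": {
  "deltas": [
    [0,0,-0.15,0,0,0,0.2],
    [0,0,-0.35,0,0,0,0.2],
    [0,0,-0.5,0,0,0,0.2],
    [0,0,0,0,0,0,0.2],
    [0,0,0,0,0,0,0.2],
    [0,0,0,0,0,0,0.2]
  ]
}}

```text
time: 11.78
tool_pos: [594.4, -109.8, 130.7]
tcp_rot: [155.1, 0.0, 73.4]
ft_force: [0.4, -0.2, -7.4]
finger_gap: 41.4
grip_force: 42.4
```

Emit:
{"method": "apply_moves", "body": {
  "deltas": [
    [0,0,0,0,0,0,0.2]
  ]
}}

```text
time: 11.9
tool_pos: [594.5, -109.8, 130.7]
tcp_rot: [155.1, 0.0, 73.4]
ft_force: [-0.1, -0.4, -5.8]
finger_gap: 41.2
grip_force: 42.4
```

```bash
python3 -c "
from h import *
s=sense();print(s)"
```

```text
{'time': 11.9, 'joint_pos': array([-14.89404209,  -7.74898332, 116.35713073,  -1.02319276,
        46.49098937,   2.24543002]), 'qd': array([ 0.00734278,  0.03792022, -0.05469453, -0.03014008,  0.02010824,
        0.01053826]), 'joint_efforts': array([ 1.09441733e-02, -4.57266605e+01, -5.30312777e+01, -1.09915731e-01,
       -3.96917805e+00,  2.24574105e-03]), 'tool_pos': array([ 594.50496722, -109.84058746,  130.71271603]), 'tcp_rot': array([1.55084238e+02, 2.39456943e-02, 7.33958409e+01]), 'ft_force': array([-0.05431917, -0.37503041, -5.75445583]), 'wrist_torque': array([0.16521599, 0.62703055, 0.02823689]), 'grip_force': 42.431348115205765, 'finger_gap': 41.245095869994834}
```

Nut c weighs about 6 N, so it is sound. I'll set it back exactly where it was.

Emit:
{"method": "apply_moves", "body": {
  "deltas": [
    [0,0,0.45,0,0,0,0.2],
    [0,0,0.3,0,0,0,0.2],
    [0,0,0.15,0,0,0,0.2],
    [0,0,0.07,0,0,0,0.2],
    [0,0,0.03,0,0,0,0.2],
    [0,0,0,0,0,0,0.2],
    [0,0,0,0,0,0,0.2]
  ]
}}

```text
time: 12.78
tool_pos: [605.3, -113.1, 104.8]
tcp_rot: [155.3, 0.1, 73.4]
ft_force: [-34.4, 7.7, 24.9]
finger_gap: 41.0
grip_force: 47.6
```

Emit:
{"method": "apply_moves", "body": {
  "deltas": [
    [0,0,-0.05,0,0,0,0.2],
    [0,0,0,0,0,0,0.2]
  ]
}}

```text
time: 13.02
tool_pos: [606.5, -113.4, 105.6]
tcp_rot: [155.0, 0.0, 73.4]
ft_force: [-0.3, -0.7, -6.3]
finger_gap: 41.3
grip_force: 42.4
```

```bash
python3 - <<'E'
from h import *
import cv2
s=sense();print(s["tool_pos"],s["tcp_rot"])
a=np.radians(25);Rk=R.from_euler('z',P1[2]).as_matrix()@np.array([[np.cos(a),0,-np.sin(a)],[0,1,0],[np.sin(a),0,np.cos(a)]])
print("F dyn",s["ft_force"]@Rk,"pos rel nut c",(s["tool_pos"]-rackpt(P1,76,-1.5))@Rk, "grasp",(np.array([607.5,-113.9,106.1])-rackpt(P1,76,-1.5))@Rk,"lift",(np.array([594.5,-109.84,130.71])-rackpt(P1,76,-1.5))@Rk,"press",(np.array([605.3,-113.1,104.8])-rackpt(P1,76,-1.5))@Rk)
E
```

```text
[ 606.54009799 -113.39712029  105.63235489] [1.5499638e+02 1.9964222e-02 7.3396281e+01]
F dyn [-2.72351207 -0.75374013 -5.66240113] pos rel nut c [ 0.15694853 -0.53237673 28.3329105 ] grasp [ 1.31836235 -0.74083554 28.30732364] lift [-0.62306227 -0.55412628 56.36675539] press [-1.34886485 -0.6009985  28.11668081]
```

It hangs free about 0.2 mm above the face and 1.2 mm too far downhill. I'll move it uphill by that much, touch down softly and release.

Emit:
{"method": "apply_moves", "body": {
  "deltas": [
    [0,0.04,0,0,0,0,0.2],
    [0,0,0.01,0,0,0,0.2],
    [0,0,0.01,0,0,0,0.2],
    [0,0,0,0,0,0,0.2]
  ]
}}

```text
time: 13.52
tool_pos: [606.7, -113.4, 105.5]
tcp_rot: [155.2, 0.0, 73.4]
ft_force: [-19.3, 4.4, 11.7]
finger_gap: 41.2
grip_force: 45.4
```

Emit:
{"method": "apply_moves", "body": {
  "deltas": [
    [0,0,-0.015,0,0,0,0.2],
    [0,0.03,0,0,0,0,0.2],
    [0,0,0,0,0,0,0.2]
  ]
}}

```text
time: 13.9
tool_pos: [606.7, -113.5, 105.6]
tcp_rot: [155.3, 0.0, 73.4]
ft_force: [-19.7, 4.7, 10.2]
finger_gap: 41.6
grip_force: 45.0
```

Emit:
{"method": "apply_moves", "body": {
  "deltas": [
    [0,0,0.01,0,0,0,0.2],
    [0,0,0,0,0,0,0.2]
  ]
}}

```text
time: 14.15
tool_pos: [606.7, -113.5, 105.6]
tcp_rot: [155.3, 0.0, 73.4]
ft_force: [-23.7, 5.2, 13.4]
finger_gap: 40.7
grip_force: 45.8
```

Emit:
{"method": "apply_moves", "body": {
  "deltas": [
    [0,0,0,0,0,0,0.55],
    [0,0,0,0,0,0,0.8],
    [0,0,0,0,0,0,1],
    [0,0,-0.4,0,0,0,1],
    [0,0,-0.8,0,0,0,1],
    [0,0,-0.9,0,0,0,1],
    [0,0,-0.4,0,0,0,1],
    [0,0,0,0,0,0,1]
  ]
}}

```text
time: 15.15
tool_pos: [578.6, -105.0, 175.6]
tcp_rot: [154.9, 0.0, 73.4]
ft_force: [-0.1, -0.4, -0.2]
finger_gap: 85.3
grip_force: 0.0
```

```bash
python3 - <<'E'
from h import *
import cv2
s=sense();t=(s["tool_pos"],s["tcp_rot"]);print(t,s["qd"].round(1))
nut(0,100)
a=cv2.cvtColor(snapshot("wrist"),cv2.COLOR_RGB2BGR)
for j in (76,0):
  for u,v in[(-21,21),(21,21),(21,-21),(-21,-21)]:
    q=proj("wrist",rackpt([*P1[:3],P1[3]+u],j+v,38.5),t)[0]; cv2.drawMarker(a,(int(round(q[0])),int(round(q[1]))),(255,255,0),0,6,1)
cv2.imwrite("pics/w5.png",cv2.resize(a[120:360,100:420],(800,600),interpolation=cv2.INTER_CUBIC))
E
```

```text
(array([ 578.63173181, -105.04593498,  175.60878685]), array([1.54862456e+02, 1.66308000e-02, 7.33954808e+01])) [-0.1  2.   0.9 -0.1 -0.7  0.1]
t 15.15 F [-0.1 -0.4 -0.2] gap 85.3 3
[-0.84, -0.04, 0.05, 0.01, 0.0, -0.0]
[-0.84, -0.04, 0.05, 0.01, 0.0, -0.0]
[-0.84, -0.04, 0.05, 0.01, 0.0, -0.0]
```

View pics/w5.png

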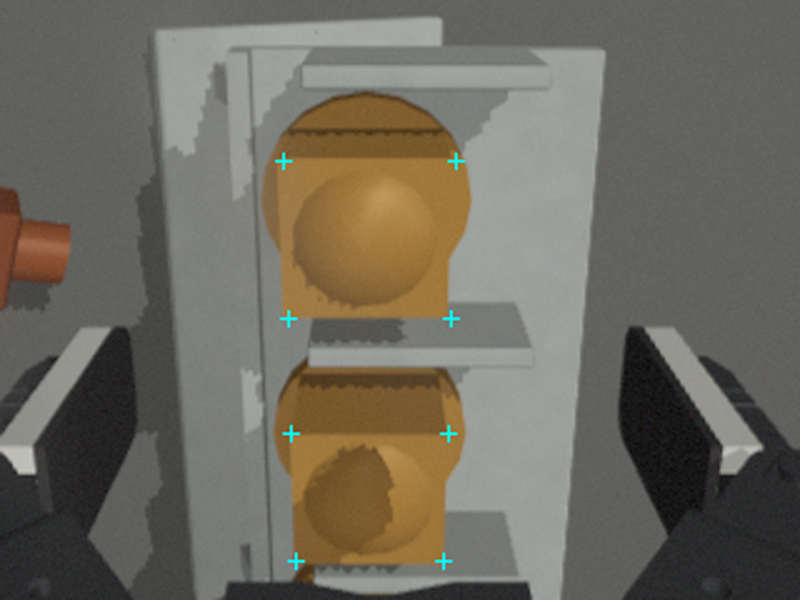

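The crop shows nut c back in its station, flush and about 1 mm downhill of before, with a gap still above the lip. Nut b lines up with its markers. I'll weigh nut b now.

Emit:
{"method": "apply_moves", "body": {
  "deltas": [
    [-0.84,-0.04,0.05,0.01,0,0,1],
    [-0.84,-0.04,0.05,0.01,0,0,1],
    [-0.84,-0.04,0.05,0.01,0,0,1],
    [0,0,0,0,0,0,1],
    [0,0,0,0,0,0,1]
  ]
}}

```text
time: 15.82
tool_pos: [554.8, -176.6, 167.4]
tcp_rot: [155.3, -0.0, 73.4]
ft_force: [0.5, 0.0, -0.7]
finger_gap: 85.2
grip_force: 0.0
```

```bash
cat >> h.py <<'E'
def rel(p,j):
    a=np.radians(25);Rk=R.from_euler('z',P1[2]).as_matrix()@np.array([[np.cos(a),0,-np.sin(a)],[0,1,0],[np.sin(a),0,np.cos(a)]])
    return (np.array(p)-rackpt(P1,j,-1.5))@Rk
E
python3 -c "
from h import *
nut(0,27)
print(rel(sense()['tool_pos'],0))"
```

```text
t 15.82 F [ 0.5  0.  -0.7] gap 85.2 3
[-0.0, 0.03, 0.78, -0.02, 0.0, -0.01]
[-0.0, 0.03, 0.78, -0.02, 0.0, -0.01]
[-0.0, 0.03, 0.78, -0.02, 0.0, -0.01]
[-2.36611864  0.10996396 97.63591858]
```

Emit:
{"method": "apply_moves", "body": {
  "deltas": [
    [0,0.03,0.78,-0.02,0,0,1],
    [0,0.03,0.78,-0.02,0,0,1],
    [0,0.03,0.76,-0.02,0,0,1],
    [0,0,0,0,0,0,0.8],
    [0,0,0,0,0,0,0.65]
  ]
}}

```text
time: 16.45
tool_pos: [585.7, -185.5, 106.9]
tcp_rot: [154.9, 0.0, 73.4]
ft_force: [0.0, -0.6, 0.4]
finger_gap: 55.5
grip_force: 0.0
```

Emit:
{"method": "apply_moves", "body": {
  "deltas": [
    [0,0,0,0,0,0,0.4],
    [0,0,0,0,0,0,0.2],
    [0,0,0,0,0,0,0.2],
    [0,0,0,0,0,0,0.2]
  ],
  "grip_force": 40
}}

```text
time: 16.95
tool_pos: [585.8, -185.9, 107.8]
tcp_rot: [154.8, 0.0, 73.4]
ft_force: [-5.2, 2.9, 6.2]
finger_gap: 41.2
grip_force: 41.9
```

Emit:
{"method": "apply_moves", "body": {
  "deltas": [
    [0,0,-0.1,0,0,0,0.2],
    [0,0,-0.3,0,0,0,0.2],
    [0,0,-0.1,0,0,0,0.2],
    [0,0,0,0,0,0,0.2],
    [0,0,0,0,0,0,0.2],
    [0,0,0,0,0,0,0.2]
  ]
}}

```text
time: 17.7
tool_pos: [579.3, -184.2, 119.7]
tcp_rot: [154.9, 0.0, 73.4]
ft_force: [0.7, 0.4, -6.7]
finger_gap: 41.4
grip_force: 41.8
```

Emit:
{"method": "apply_moves", "body": {
  "deltas": [
    [0,0,0,0,0,0,0.2]
  ]
}}

```text
time: 17.82
tool_pos: [579.3, -184.2, 119.7]
tcp_rot: [154.9, 0.0, 73.4]
ft_force: [0.3, 0.0, -6.4]
finger_gap: 41.4
grip_force: 41.8
```

Nut b weighs about 6.5 N, so it is sound too. I'll put it back softly.

Emit:
{"method": "apply_moves", "body": {
  "deltas": [
    [0,0.035,0.25,0,0,0,0.2],
    [0,0,0.1,0,0,0,0.2],
    [0,0,0.05,0,0,0,0.2],
    [0,0,0.03,0,0,0,0.2],
    [0,0,0,0,0,0,0.2]
  ]
}}

```text
time: 18.45
tool_pos: [585.6, -186.1, 108.7]
tcp_rot: [154.9, 0.0, 73.4]
ft_force: [-1.0, -0.9, -6.1]
finger_gap: 41.0
grip_force: 41.6
```

Emit:
{"method": "apply_moves", "body": {
  "deltas": [
    [0,0,0.015,0,0,0,0.2],
    [0,0,0.01,0,0,0,0.2],
    [0,0,0,0,0,0,0.2]
  ]
}}

```text
time: 18.82
tool_pos: [585.9, -186.2, 108.1]
tcp_rot: [154.9, 0.0, 73.4]
ft_force: [0.6, 0.6, -6.5]
finger_gap: 41.1
grip_force: 41.6
```

Emit:
{"method": "apply_moves", "body": {
  "deltas": [
    [0,0,0.01,0,0,0,0.2],
    [0,0,0.005,0,0,0,0.2],
    [0,0,0,0,0,0,0.2]
  ]
}}

```text
time: 19.2
tool_pos: [586.0, -186.2, 107.9]
tcp_rot: [154.9, 0.0, 73.4]
ft_force: [-4.8, 1.8, -0.6]
finger_gap: 41.2
grip_force: 42.5
```

Nut b has touched down at its old pose. I'll release it, retreat and move over to nut a.

Emit:
{"method": "apply_moves", "body": {
  "deltas": [
    [0,0,0,0,0,0,0.55],
    [0,0,0,0,0,0,0.8],
    [0,0,0,0,0,0,1],
    [0,0,-0.4,0,0,0,1],
    [0,0,-0.9,0,0,0,1],
    [-0.5,0,-0.9,0,0,0,1],
    [-0.9,0,-0.2,0,0,0,1],
    [-0.9,0,0,0,0,0,1]
  ]
}}

```text
time: 20.2
tool_pos: [537.4, -244.4, 175.4]
tcp_rot: [154.7, 0.1, 73.4]
ft_force: [0.9, 0.5, -1.4]
finger_gap: 85.3
grip_force: 0.0
```

Emit:
{"method": "apply_moves", "body": {
  "deltas": [
    [-0.2,0,0,0,0,0,1],
    [0,0,0,0,0,0,1]
  ]
}}

```text
time: 20.45
tool_pos: [535.2, -249.4, 173.2]
tcp_rot: [154.9, 0.0, 73.3]
ft_force: [-0.3, -0.0, -0.7]
finger_gap: 85.2
grip_force: 0.0
```

```bash
python3 - <<'E'
from h import *
import cv2
s=sense();print(rel(s["tool_pos"],-76),s["joint_pos"].round(0))
nut(-76,27)
t=(s["tool_pos"],s["tcp_rot"])
a=cv2.cvtColor(snapshot("wrist"),cv2.COLOR_RGB2BGR)
for j in (-76,):
  for u,v in[(-21,21),(21,21),(21,-21),(-21,-21)]:
    q=proj("wrist",rackpt([*P1[:3],P1[3]+u],j+v,38.5),t)[0]; cv2.drawMarker(a,(int(round(q[0])),int(round(q[1]))),(255,255,0),0,6,1)
b=cv2.cvtColor(snapshot("top"),cv2.COLOR_RGB2BGR)[130:220,255:375]
cv2.imwrite("pics/w6.png",np.hstack([cv2.resize(a[100:340,100:420],(400,300)),cv2.resize(b,(400,300))]))
E
```

```text
[  1.91586663   0.76521578 102.08656467] [-34. -13. 116.   9.  53. -22.]
t 20.45 F [-0.3 -0.  -0.7] gap 85.2 3
[-0.01, -0.02, 0.83, 0.01, 0.0, -0.01]
[-0.01, -0.02, 0.83, 0.01, 0.0, -0.01]
[-0.01, -0.02, 0.83, 0.01, 0.0, -0.01]
```

View pics/w6.png

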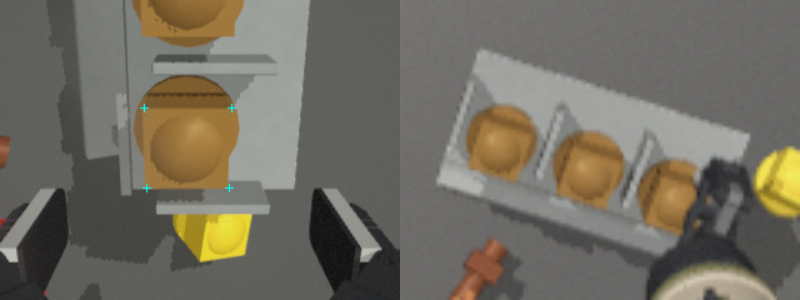

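The left crop shows nut a under its markers at (187,148), on the rack, with the yellow look-alike at (210,235) outside it. The right crop shows nuts c and b back in place. I'll grasp nut a.

Emit:
{"method": "apply_moves", "body": {
  "deltas": [
    [-0.01,-0.03,0.83,0.01,0,0,1],
    [-0.01,-0.03,0.83,0.01,0,0,1],
    [-0.01,0,0.82,0.01,0,0,1],
    [0,0,0,0,0,0,0.8],
    [0,0,0,0,0,0,0.65]
  ]
}}

```text
time: 21.18
tool_pos: [564.0, -258.2, 105.3]
tcp_rot: [155.0, 0.0, 73.4]
ft_force: [-0.1, -0.1, 0.1]
finger_gap: 55.6
grip_force: 0.0
```

Emit:
{"method": "apply_moves", "body": {
  "deltas": [
    [0,0,0,0,0,0,0.4],
    [0,0,0,0,0,0,0.2],
    [0,0,0,0,0,0,0.2],
    [0,0,0,0,0,0,0.2]
  ],
  "grip_force": 40
}}

```text
time: 21.68
tool_pos: [564.2, -258.9, 106.4]
tcp_rot: [154.9, 0.0, 73.4]
ft_force: [-5.2, 3.0, 7.6]
finger_gap: 41.4
grip_force: 42.0
```

Emit:
{"method": "apply_moves", "body": {
  "deltas": [
    [0,0,-0.1,0,0,0,0.2],
    [0,0,-0.3,0,0,0,0.2],
    [0,0,-0.1,0,0,0,0.2],
    [0,0,0,0,0,0,0.2],
    [0,0,0,0,0,0,0.2],
    [0,0,0,0,0,0,0.2]
  ]
}}

```text
time: 22.42
tool_pos: [557.5, -256.8, 118.0]
tcp_rot: [155.1, 0.0, 73.4]
ft_force: [0.1, -0.6, -2.6]
finger_gap: 41.2
grip_force: 41.0
```

Emit:
{"method": "apply_moves", "body": {
  "deltas": [
    [0,0,0,0,0,0,0.2]
  ]
}}

```text
time: 22.55
tool_pos: [557.6, -256.9, 118.1]
tcp_rot: [155.1, 0.0, 73.4]
ft_force: [0.7, 0.5, -3.0]
finger_gap: 41.2
grip_force: 41.0
```

Nut a weighs about 3 N, so it is the hollow one. I'll carry it to the pocket.

Emit:
{"method": "apply_moves", "body": {
  "deltas": [
    [0,0,-0.5,0,0,0,0.2],
    [0,0,-0.9,0,0,0,0.2],
    [0,0,-0.9,0,0,0,0.2],
    [0,0,-0.9,0,0,0,0.2]
  ]
}}

```text
time: 23.05
tool_pos: [518.3, -245.2, 207.2]
tcp_rot: [155.0, 0.0, 73.4]
ft_force: [1.1, 0.1, -2.9]
finger_gap: 41.5
grip_force: 41.4
```

```bash
python3 -c "
from h import *
print(rel((564.2,-258.9,106.4),-76))
plan((540.7,191,215),169.9)"
```

```text
[ 1.28181827 -0.06782428 28.65537779]
t 23.05 F [ 1.1  0.1 -2.9] gap 41.5 21
[0.67, -0.14, -0.08, 0.19, 0.22, -0.98]
[0.68, -0.09, -0.07, 0.19, 0.22, -0.98]
[0.69, -0.04, -0.05, 0.19, 0.22, -0.98]
[0.69, 0.02, -0.04, 0.19, 0.22, -0.98]
[0.69, 0.07, -0.03, 0.19, 0.22, -0.98]
[0.68, 0.12, -0.02, 0.19, 0.22, -0.98]
[0.67, 0.18, -0.01, 0.19, 0.22, -0.98]
[0.65, 0.23, -0.0, 0.19, 0.22, -0.98]
[0.63, 0.28, 0.01, 0.19, 0.22, -0.98]
[0.61, 0.33, 0.01, 0.19, 0.22, -0.98]
[0.58, 0.38, 0.02, 0.19, 0.22, -0.98]
[0.55, 0.42, 0.02, 0.19, 0.22, -0.98]
[0.52, 0.46, 0.02, 0.19, 0.22, -0.98]
[0.48, 0.5, 0.02, 0.19, 0.22, -0.98]
[0.44, 0.54, 0.02, 0.19, 0.22, -0.98]
[0.39, 0.57, 0.02, 0.19, 0.22, -0.98]
[0.34, 0.6, 0.02, 0.19, 0.22, -0.98]
[0.3, 0.63, 0.02, 0.19, 0.22, -0.98]
[0.25, 0.65, 0.01, 0.19, 0.22, -0.98]
[0.19, 0.67, 0.0, 0.19, 0.22, -0.98]
[0.14, 0.68, -0.0, 0.19, 0.22, -0.98]
```

Emit:
{"method": "apply_moves", "body": {
  "deltas": [
    [0.67,-0.14,-0.08,0.19,0.22,-0.98,0.2],
    [0.68,-0.09,-0.07,0.19,0.22,-0.98,0.2],
    [0.69,-0.04,-0.05,0.19,0.22,-0.98,0.2],
    [0.69,0.02,-0.04,0.19,0.22,-0.98,0.2],
    [0.69,0.07,-0.03,0.19,0.22,-0.98,0.2],
    [0.68,0.12,-0.02,0.19,0.22,-0.98,0.2],
    [0.67,0.18,-0.01,0.19,0.22,-0.98,0.2],
    [0.65,0.23,0,0.19,0.22,-0.98,0.2]
  ]
}}

```text
time: 24.05
tool_pos: [527.7, -79.1, 209.7]
tcp_rot: [164.0, 5.3, 110.0]
ft_force: [0.5, -0.5, -2.5]
finger_gap: 41.4
grip_force: 41.5
```

Emit:
{"method": "apply_moves", "body": {
  "deltas": [
    [0.63,0.28,0.01,0.19,0.22,-0.98,0.2],
    [0.61,0.33,0.01,0.19,0.22,-0.98,0.2],
    [0.58,0.38,0.02,0.19,0.22,-0.98,0.2],
    [0.55,0.42,0.02,0.19,0.22,-0.98,0.2],
    [0.52,0.46,0.02,0.19,0.22,-0.98,0.2],
    [0.48,0.5,0.02,0.19,0.22,-0.98,0.2],
    [0.44,0.54,0.02,0.19,0.22,-0.98,0.2],
    [0.39,0.57,0.02,0.19,0.22,-0.98,0.2]
  ]
}}

```text
time: 25.05
tool_pos: [536.7, 87.0, 213.5]
tcp_rot: [174.3, 4.1, 146.9]
ft_force: [0.3, 0.7, -2.6]
finger_gap: 41.3
grip_force: 41.5
```

Emit:
{"method": "apply_moves", "body": {
  "deltas": [
    [0.34,0.6,0.02,0.19,0.22,-0.98,0.2],
    [0.3,0.63,0.02,0.19,0.22,-0.98,0.2],
    [0.25,0.65,0.01,0.19,0.22,-0.98,0.2],
    [0.19,0.67,0,0.19,0.22,-0.98,0.2],
    [0.14,0.68,0,0.19,0.22,-0.98,0.2],
    [0,0,0,0,0,0,0.2],
    [0,0,0,0,0,0,0.2]
  ]
}}

```text
time: 25.92
tool_pos: [542.6, 190.1, 215.1]
tcp_rot: [179.5, 0.2, 169.4]
ft_force: [-0.4, -0.6, -3.9]
finger_gap: 41.6
grip_force: 41.5
```

```bash
python3 - <<'E'
from h import *
import cv2
s=sense();t=(s["tool_pos"],s["tcp_rot"]);print(t,s["joint_pos"].round(0))
plan((540.7,191.2,80),169.9)
a=cv2.cvtColor(snapshot("wrist"),cv2.COLOR_RGB2BGR); b=cv2.cvtColor(snapshot("side"),cv2.COLOR_RGB2BGR)[200:350,80:280]
M=R.from_euler('z',-.176)
for l in[(0,65,62),(0,-65,62),(-112,73,62),(-112,-73,62),(-8,65,62),(-104,65,62),(-104,-65,62),(-56,0,8)]:
    q=proj("wrist",M.apply(l)+[595.8,181.4,0],t)[0];cv2.drawMarker(a,(int(round(q[0])),int(round(q[1]))),(255,255,0),0,6,1)
cv2.imwrite("pics/w7.png",np.hstack([cv2.resize(a,(400,300)),cv2.resize(b,(400,300))]))
E
```

```text
(array([542.61585652, 190.12826533, 215.14869107]), array([179.52896183,   0.21677984, 169.44793466])) [ 14.   4.  92.   0.  83. -65.]
t 25.93 F [-0.4 -0.6 -3.9] gap 41.6 5
[0.02, -0.0, 0.9, 0.02, 0.01, -0.02]
[0.02, -0.0, 0.9, 0.02, 0.01, -0.02]
[0.02, 0.0, 0.9, 0.02, 0.01, -0.02]
[0.02, 0.0, 0.9, 0.02, 0.01, -0.02]
[0.01, 0.0, 0.9, 0.02, 0.01, -0.02]
```

View pics/w7.png

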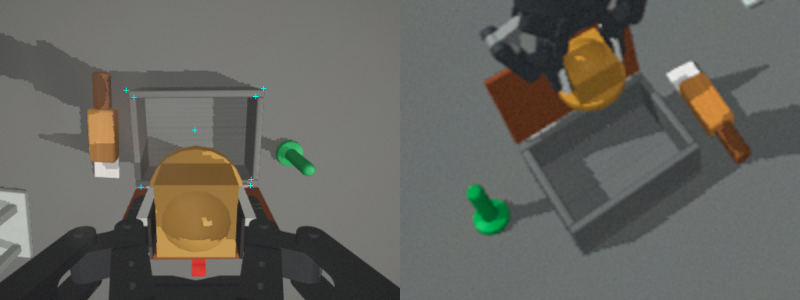

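The left view shows the nut held flange down, with the pocket's rim markers close to its edges at (131,92) and (262,92) and the floor centre at (195,130). The right view shows the flap standing open and the bystanders unmoved. I'll lower it now.

Emit:
{"method": "apply_moves", "body": {
  "deltas": [
    [0.03,0.02,0.9,0.02,0.01,-0.02,0.2],
    [0.03,0.01,0.9,0.02,0.01,-0.02,0.2],
    [0.02,0,0.9,0.02,0.01,-0.02,0.2],
    [0.02,0,0.9,0.02,0.01,-0.02,0.2],
    [0.01,0,0.9,0.02,0.01,-0.02,0.2],
    [0,0,0,0,0,0,0.2]
  ]
}}

```text
time: 26.78
tool_pos: [537.7, 191.3, 77.2]
tcp_rot: [-179.9, -0.3, 169.9]
ft_force: [-0.6, -0.7, -3.1]
finger_gap: 41.4
grip_force: 41.5
```

Emit:
{"method": "apply_moves", "body": {
  "deltas": [
    [0,0,0.5,0,0,0,0.2],
    [0,0,0.5,0,0,0,0.2],
    [0,0,0.2,0,0,0,0.2],
    [0,0,0,0,0,0,0.2],
    [0,0,0,0,0,0,0.2]
  ]
}}

```text
time: 27.4
tool_pos: [540.1, 192.7, 44.0]
tcp_rot: [180.0, -0.0, 170.0]
ft_force: [-0.5, 0.7, -2.6]
finger_gap: 41.3
grip_force: 41.6
```

Emit:
{"method": "apply_moves", "body": {
  "deltas": [
    [0,0,0.1,0,0,0,0.2],
    [0,0,0.07,0,0,0,0.2],
    [0,0,0.03,0,0,0,0.2],
    [0,0,0,0,0,0,0.2]
  ]
}}

```text
time: 27.9
tool_pos: [539.7, 192.5, 37.4]
tcp_rot: [-180.0, -0.1, 170.0]
ft_force: [0.1, 0.3, -4.2]
finger_gap: 41.2
grip_force: 41.6
```

Emit:
{"method": "apply_moves", "body": {
  "deltas": [
    [0,0,0.03,0,0,0,0.2],
    [0,0,0.01,0,0,0,0.2],
    [0,0,0,0,0,0,0.2]
  ]
}}

```text
time: 28.28
tool_pos: [539.7, 192.6, 36.4]
tcp_rot: [180.0, -0.1, 170.0]
ft_force: [-0.5, -0.3, -4.1]
finger_gap: 41.5
grip_force: 41.6
```

Emit:
{"method": "apply_moves", "body": {
  "deltas": [
    [0,0,0.02,0,0,0,0.2],
    [0,0,0.01,0,0,0,0.2],
    [0,0,0,0,0,0,0.2]
  ]
}}

```text
time: 28.65
tool_pos: [539.8, 192.6, 36.2]
tcp_rot: [180.0, -0.1, 170.0]
ft_force: [-4.6, -1.9, 6.0]
finger_gap: 41.2
grip_force: 42.7
```

The nut is on the floor. I'll let go and rise.

Emit:
{"method": "apply_moves", "body": {
  "deltas": [
    [0,0,0,0,0,0,0.6],
    [0,0,0,0,0,0,0.72],
    [0,0,-0.2,0,0,0,0.72],
    [0,0,-0.6,0,0,0,0.72],
    [0,0,-1,0,0,0,0.72],
    [0,0,-1,0,0,0,0.6],
    [0,0,-1,0,0,0,0.4],
    [0,0,-1,0,0,0,0.4]
  ]
}}

```text
time: 29.65
tool_pos: [540.2, 192.6, 182.2]
tcp_rot: [180.0, 0.0, 170.0]
ft_force: [-0.8, -1.6, 1.3]
finger_gap: 34.1
grip_force: 0.0
```

Emit:
{"method": "apply_moves", "body": {
  "deltas": [
    [0,0,-1,0,0,0,0.4],
    [-0.2,0,-1,0,0,0,0.4],
    [-0.8,0,-0.6,0,0,0,0.4],
    [-0.9,0,0,0,0,0,0.4],
    [-0.9,0,0,0,0,0,0.4],
    [-0.5,0,0,0,0,0,0.4],
    [0,0,0,0,0,0,0.4]
  ]
}}

```text
time: 30.52
tool_pos: [638.1, 174.9, 258.4]
tcp_rot: [180.0, -0.0, 169.9]
ft_force: [-0.8, -0.7, -0.9]
finger_gap: 34.5
grip_force: 0.0
```

```bash
python3 - <<'E'
from h import *
s=sense();t=(s["tool_pos"],s["tcp_rot"]);print(t)
plan((646.4,173.8,147),169.7)
# red lug in the wrist & side pictures vs expected
import cv2
for n in("wrist","side","top"):
    a=snapshot(n);h=cv2.cvtColor(a,cv2.COLOR_RGB2HSV)
    m=(((h[...,0]<4)|(h[...,0]>176))&(h[...,1]>215)&(h[...,2]>100)).astype(np.uint8)
    k,_,st,c=cv2.connectedComponentsWithStats(m)
    print(n,[(c[i].round(1).tolist(),int(st[i,4])) for i in range(1,k) if st[i,4]>8],"expect",proj(n,[646.4,173.8,151.6],t).round(1))
E
```

```text
(array([638.07949481, 174.89816123, 258.37916187]), array([ 1.79980515e+02, -7.27592818e-03,  1.69918334e+02]))
t 30.52 F [-0.8 -0.7 -0.9] gap 34.5 4
[-0.07, 0.0, 0.93, 0.0, -0.0, 0.01]
[-0.07, 0.0, 0.93, 0.0, -0.0, 0.01]
[-0.07, 0.0, 0.93, 0.0, -0.0, 0.01]
[-0.07, 0.0, 0.93, 0.0, -0.0, 0.01]
wrist [] expect [[250.5 209.1]]
side [([361.2, 170.2], 428), ([153.3, 217.5], 41)] expect [[149.2 213.1]]
top [] expect [[177.8 153. ]]
```

The lug is still where I left it: side view (153,217), the same spot as while it was gripped. I'll go down and pinch it again.

Emit:
{"method": "apply_moves", "body": {
  "deltas": [
    [-0.28,0.02,0.8,0,0,0,0.4],
    [0,0,0.95,0,0,0,0.4],
    [0,0,0.95,0,0,0,0.4],
    [0,0,0.9,0,0,0,0.4],
    [0,0,0.1,0,0,0,0.4],
    [0,0,0,0,0,0,0.4]
  ]
}}

```text
time: 31.42
tool_pos: [645.5, 174.4, 146.1]
tcp_rot: [-180.0, -0.1, 170.0]
ft_force: [-0.6, 0.1, 0.2]
finger_gap: 34.1
grip_force: 0.0
```

Emit:
{"method": "apply_moves", "body": {
  "deltas": [
    [0,0,0,0,0,0,0],
    [0,0,0,0,0,0,0],
    [0,0,0,0,0,0,0]
  ],
  "grip_force": 60
}}

```text
time: 31.8
tool_pos: [646.7, 173.8, 148.1]
tcp_rot: [-180.0, 0.1, 169.9]
ft_force: [-1.0, -4.7, 6.3]
finger_gap: 10.2
grip_force: 58.6
```

Pinched. I'll reverse the arc to shut the flap.

Emit:
{"method": "apply_moves", "body": {
  "deltas": [
    [0.3,0,-0.16,0,0,0,0],
    [0.32,0,-0.13,0,0,0,0],
    [0.33,0,-0.1,0,0,0,0],
    [0.34,0,-0.06,0,0,0,0],
    [0.34,0,-0.02,0,0,0,0],
    [0.34,0,0.02,0,0,0,0]
  ]
}}

```text
time: 32.55
tool_pos: [589.0, 184.0, 160.2]
tcp_rot: [180.0, 0.2, 169.9]
ft_force: [7.1, -4.3, -3.0]
finger_gap: 10.1
grip_force: 72.1
```

Emit:
{"method": "apply_moves", "body": {
  "deltas": [
    [0.34,0,0.05,0,0,0,0],
    [0.33,0,0.09,0,0,0,0],
    [0.32,0,0.12,0,0,0,0],
    [0.31,0,0.16,0,0,0,0],
    [0.29,0,0.19,0,0,0,0],
    [0.26,0,0.22,0,0,0,0]
  ]
}}

```text
time: 33.3
tool_pos: [535.1, 193.6, 139.1]
tcp_rot: [180.0, 0.3, 169.9]
ft_force: [-4.7, -7.6, 17.5]
finger_gap: 10.3
grip_force: 77.6
```

Emit:
{"method": "apply_moves", "body": {
  "deltas": [
    [0.24,0,0.25,0,0,0,0],
    [0.21,0,0.27,0,0,0,0],
    [0.18,0,0.29,0,0,0,0],
    [0.15,0,0.31,0,0,0,0],
    [0,0,0,0,0,0,0]
  ]
}}

```text
time: 33.92
tool_pos: [508.5, 198.3, 101.8]
tcp_rot: [-179.9, -0.2, 170.0]
ft_force: [-9.7, -4.1, 6.2]
finger_gap: 10.4
grip_force: 89.6
```

Emit:
{"method": "apply_moves", "body": {
  "deltas": [
    [0.04,0,0.1,0,0,0,0],
    [0.03,0,0.1,0,0,0,0],
    [0.01,0,0.05,0,0,0,0],
    [0,0,0,0,0,0,0]
  ]
}}

```text
time: 34.42
tool_pos: [505.8, 198.8, 94.8]
tcp_rot: [-179.9, -0.2, 170.0]
ft_force: [-15.6, -4.9, 12.6]
finger_gap: 10.5
grip_force: 93.3
```

Emit:
{"method": "apply_moves", "body": {
  "deltas": [
    [0,0,0.07,0,0,0,0],
    [0,0,0.07,0,0,0,0],
    [0,0,0,0,0,0,0]
  ]
}}

```text
time: 34.8
tool_pos: [504.5, 199.0, 90.1]
tcp_rot: [-179.9, -0.4, 170.0]
ft_force: [-20.4, -4.2, 16.3]
finger_gap: 10.1
grip_force: 96.2
```

Emit:
{"method": "apply_moves", "body": {
  "deltas": [
    [-0.05,0,0.05,0,0,0,0],
    [0,0,0.05,0,0,0,0],
    [0,0,0,0,0,0,0]
  ]
}}

```text
time: 35.17
tool_pos: [504.7, 198.9, 87.8]
tcp_rot: [-179.9, -0.6, 170.0]
ft_force: [-31.4, -4.4, 28.5]
finger_gap: 10.2
grip_force: 101.4
```

The force is rising, so it looks shut. I'll release, rise clear and check numerically.

Emit:
{"method": "apply_moves", "body": {
  "deltas": [
    [0,0,0,0,0,0,0.4],
    [0,0,0,0,0,0,0.4],
    [0,0,-0.3,0,0,0,0.4],
    [0,0,-0.8,0,0,0,0.4],
    [0,0,-0.5,0,0,0,0],
    [0,0,0,0,0,0,0],
    [0,0,0,0,0,0,0]
  ]
}}

```text
time: 36.05
tool_pos: [508.6, 198.5, 134.2]
tcp_rot: [-180.0, -0.1, 170.0]
ft_force: [-1.4, 1.2, 0.4]
finger_gap: 0.1
grip_force: 0.0
```

```bash
python3 - <<'E'
from h import *
import cv2
s=sense();t=(s["tool_pos"],s["tcp_rot"]);print(t,s["finger_gap"])
M=R.from_euler('z',-.176)
def lug(th,z=32): return M.apply([-90*np.cos(th)+z*np.sin(th),0,90*np.sin(th)+z*np.cos(th)+62.5])+[595.8,181.4,0]
for n in("wrist","side","top"):
    a=snapshot(n);h=cv2.cvtColor(a,cv2.COLOR_RGB2HSV)
    m=(((h[...,0]<4)|(h[...,0]>176))&(h[...,1]>215)&(h[...,2]>100)).astype(np.uint8)
    k,_,st,c=cv2.connectedComponentsWithStats(m)
    print(n,[(c[i].round(1).tolist(),st[i].tolist()) for i in range(1,k) if st[i,4]>8],[ (th,proj(n,lug(th),t)[0].round(1).tolist()) for th in(0,.05,.1)])
b=cv2.imread("pics/side0.png");h=cv2.cvtColor(b,cv2.COLOR_BGR2HSV)
m=(((h[...,0]<4)|(h[...,0]>176))&(h[...,1]>215)&(h[...,2]>100)).astype(np.uint8)
k,_,st,c=cv2.connectedComponentsWithStats(m);print("side0",[(c[i].round(1).tolist(),st[i].tolist()) for i in range(1,k) if st[i,4]>8])
E
```

```text
(array([508.64479789, 198.51963823, 134.21575679]), array([-1.79989395e+02, -9.21065317e-02,  1.69957878e+02])) 0.0624370121323611
wrist [] [(0, [246.9, 233.7]), (0.05, [246.8, 240.0]), (0.1, [246.7, 246.9])]
side [([191.8, 281.0], [187, 277, 9, 10, 49])] [(0, [191.2, 278.5]), (0.05, [190.4, 276.8]), (0.1, [189.6, 275.0])]
top [] [(0, [171.7, 206.6]), (0.05, [171.5, 205.9]), (0.1, [171.3, 205.2])]
side0 [([361.2, 170.2], [350, 158, 24, 25, 429]), ([190.3, 277.0], [186, 271, 10, 14, 77])]
```

The lug is now where the shut model puts it: side view (192,281). I'll press gently on its head to make sure the flap is seated.

Emit:
{"method": "apply_moves", "body": {
  "deltas": [
    [0.03,0,0.35,0,0,0,0],
    [0,0,0.1,0,0,0,0],
    [0,0,0.05,0,0,0,0],
    [0,0,0,0,0,0,0]
  ]
}}

```text
time: 36.7
tool_pos: [508.0, 198.8, 119.6]
tcp_rot: [-180.0, -0.1, 170.0]
ft_force: [-0.0, 0.1, 0.7]
finger_gap: -0.1
grip_force: 0.0
```

Emit:
{"method": "apply_moves", "body": {
  "deltas": [
    [0,0,0.05,0,0,0,0],
    [0,0,0.05,0,0,0,0],
    [0,0,0,0,0,0,0]
  ]
}}

```text
time: 37.08
tool_pos: [508.3, 198.9, 117.4]
tcp_rot: [180.0, -0.0, 170.0]
ft_force: [-0.8, -1.2, 4.4]
finger_gap: -0.1
grip_force: 2.2
```

Emit:
{"method": "apply_moves", "body": {
  "deltas": [
    [0,0,0.04,0,0,0,0],
    [0,0,0.04,0,0,0,0],
    [0,0,0,0,0,0,0]
  ]
}}

```text
time: 37.45
tool_pos: [508.5, 199.0, 117.1]
tcp_rot: [180.0, -0.0, 170.0]
ft_force: [-10.5, -2.2, 21.7]
finger_gap: -0.4
grip_force: 10.8
```

It is rigid under 22 N with the lug's top at 103 mm, so the flap is fully shut. I'll rise and hand in.

Emit:
{"method": "apply_moves", "body": {
  "deltas": [
    [0,0,-0.3,0,0,0,0],
    [0,0,-0.9,0,0,0,0],
    [0,0,-0.9,0,0,0,0],
    [0,0,-0.9,0,0,0,0],
    [0,0,0,0,0,0,0],
    [0,0,0,0,0,0,0],
    [0,0,0,0,0,0,0]
  ]
}}

```text
time: 38.33
tool_pos: [507.3, 198.5, 202.8]
tcp_rot: [-179.9, -0.2, 170.0]
ft_force: [-0.5, 0.0, 0.0]
finger_gap: 0.0
grip_force: 0.0
```

```bash
python3 -c "
from h import *
s=sense();print(s['time'],s['tool_pos'],s['ft_force'],s['qd'].round(1));print(hand_in())"
```

```text
38.325 [507.31072253 198.51595142 202.75406302] [-0.50736495  0.02787721  0.01636761] [ 0.  -0.1 -0.  -0.1  0.1  0. ]
the job is handed in; nothing more can be done
None
```

Handed in at 38.3 s: nut_a was the hollow one (about 3 N against 6 N for the others) and now stands flange down on the pocket floor under the shut flap; nuts b and c are back in their stations (c about 1 mm downhill of its start), and no bystander looked moved in the views I took.

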